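# Shut the spark guard on a steel tube

## Robot

A 6-joint arm with a two-finger parallel gripper is mounted at the origin on the work surface. World frame = base frame: x ahead of the robot, y to its left, z up, the work surface at z = 0. Lengths are in m, angles in rad, forces in N, time in s.
With the tool pointing down it reaches from about 0.25 to 0.775 m from the base axis. Payload 4 kg.
Tool frame: the origin (TCP) lies at the very end of the fingers, on their centre line; the grasp point (between the pads) lies 19 mm behind it; z points along the fingers, y is the direction in which the jaws open and shut (so a half turn about z gives the same grasp; the last joint's range is limited). The gripper opens to 94 mm and grips with 3 to 60 N. Pads are 16 mm wide; open, the fingers measure 119 mm over their backs; the gripper's body (75 mm by 177 mm) begins 78 mm behind the grasp point.
Start: joints at [1.141, 0.087, 1.371, -0, 1.684, -0.103], TCP at [0.177, 0.521, 0.206] pointing down, gripper open.
Joint ranges: [-3.1, 3.1], [-0.76, 2.03], [0.27, 2.55], [-1.08, 4.22], [0.17, 2.65], [-2.57, 2.57]. Speed limits (rad/s): [2.79, 2.79, 3.14, 3.14, 3.14, 3.14].

## Interface

Orientations are given as [roll, pitch, yaw] about the fixed x, y, z axes, in that order (R = Rz(yaw) Ry(pitch) Rx(roll)).
In Python, from bench import robot, snapshot, models gives the robot as it stands.
- The arm moves only by the tool arm_command, never from a script. Its argument "commands" is text: rows parted by semicolons, each of 7 numbers parted by spaces: the shift along the tool's x, y, z in mm, then the turn, a rotation vector about the tool's x, y, z in degrees, then the opening, from 0 (shut) to 1 (fully open). In form: tx ty tz rx ry rz hand; .... A call has 1 to 12 rows; each row shifts and turns the pose as measured when the row begins, along the tool's axes as they then stand; what a row does not reach is not made up. A row lasts 1/8 s, in which the tool goes at most 62.5 mm and 10.7 degrees, less where a joint would pass 70% of its speed; a pose out of reach is approached as far as the arm can. A call is refused whole if a number of a shift passes 62.5 or a number of a turn 10.7, either way. A call with a gripper value outside its range is refused whole. The fingers move at their own pace and stop on an object; the grip force is fixed at half the most. Time passes only in rows, so rows that do not move let the fingers close. It gives the time, the measured TCP pose, the force and the opening at its end, in the units of the state.
- robot.get_obs(): the state, without advancing time (a new reading comes with each control period).
- snapshot(name): name is "side" or "top"; returns a dict with "img" (384x512x3 uint8, blue, green, red), "camera_matrix" (3x3 intrinsics, pixels), "origin" and "rotation" of the camera in the world. Camera axes: x right, y down, z forward; pixel columns grow to the right and rows downward; lengths in m; the calibration is good to about 2 mm. A picture is of the moment at which its call begins. There is no depth.
- robot.close_job(): hands the job in, once; it reports no verdict.
Trained networks look in a picture, given as the dict that the camera call returned (one of the last four; its "shot" number tells which), for a name from the list of things; names that differ only in an ending like _2 or _b are one class to them, and where a whole thing is asked for, a point or a joint stands for the part that bears it (a point fixed in the world has none). Each returns a list of dicts, best first, with "conf" (0 to 1); they miss things now and then, are a little off and sometimes report something else, mostly with a low value. They report only what shows in the picture. A call takes as long as a camera call. They do not tell look-alikes from the thing itself.
- models.spot_in(query, picture): "bbox" ([left, top, width, height] as shares, 0 to 1, of the picture: columns of its width, rows of its height, round what is visible of it).
- models.tip_of(query, picture): "centre" ([column, row] as shares, 0 to 1, of the picture: columns of its width, rows of its height: a listed point, or the origin of a listed thing).
The state is a dict: "time": time; "joint_positions": joint angles; "qvel": joint speeds; "joint_torque": joint torques, N m; "tool_pos": TCP position; "ee_rot": TCP orientation; "wrist_force": force on the tool from outside, world axes, zero at the start; "wrist_torque": the same for the moment, N m; "width": finger opening in m.
Only numpy, scipy, OpenCV 4.12 (cv2) and the standard library are available. Lean on these libraries where they do the work, as an engineer would, in place of code of your own. Each camera call takes 0.05 s, during which the arm holds its last target. There are 200 camera calls.

## Task

Get the guarded bay ready for cutting: slide the short square steel tube that is sticking out of the open-topped spark guard all the way in, along its two guide rails, until it is home against the stop at the back. Then push the guard's hinged gate shut until its sprung bolt rides over the keeper and snaps in, so that the gate stays shut by itself. Leave the other things on the bench and in the bay where they are.

Things in the scene. Friction and masses are not known exactly. Their poses are not given: they have to be found in the camera images.
- guard: Spark guard: open-topped bay of sheet steel fixed to the bench, 210 mm wide, walls 110 mm high, gate side facing the robot. Origin on the bench at the middle of the gate opening, in the shut gate's mid plane; x points into the bay, y to its left wall (hinge side), z up. Its floor is a tray 6 mm thick, x -70 mm (apron outside the gate) to 180 mm; side walls at y +-103 mm, back wall at x 178 mm.
- bay_home (a point): Where the tube's centre lies when home: guard frame x 85, y 0, z 31 mm, axes as the guard's. The tube then touches the stop block (face at x 145 mm, top 46 mm above the bench) and its near end is 25 mm inside the gate's mid plane. The two guide rails, 26 mm high, have inner faces at y +-33 mm and run from x 20 to 145 mm.
- tube_mid (a point): Centre of the loose tube to be slid in: square steel tube 120 mm long (its x axis), 50 x 50 mm, walls 4 mm, open ends, about 0.6 kg. It starts flat on the guard's tray, roughly along the bay, its far end between the rails and its near end 35 to 60 mm out past the gate. Its top is 56 mm above the bench.
- tube: The same tube: origin at the centre of its underside.
- gate (a joint): Angle of the steel gate about its upright hinge, rad: 0 = shut (hard stop), 1.57 = straight out towards the robot, 1.95 = widest. Starts at 1.4 to 1.85. A weak hinge spring: pushed near shut but not latched, it drifts open to about 0.8. Panel 12 mm thick, 4 to 178 mm from the hinge axis, 16 to 110 mm above the bench; its outer face looks at the robot when shut.
- gate_hinge (a point): Point on the gate's hinge axis, 63 mm above the bench, at x 0, y 92 mm in the guard's frame. Its axes turn with the gate and match the guard's when shut: the panel extends along its -y, the outer face is 6 mm to its -x side.
- gate_edge (a point): Top corner of the gate's free edge on the outer face, 178 mm from the hinge axis, 110 mm above the bench. Below it on the outer face is the latch case: 130 to 176 mm from the hinge axis, 38 to 72 mm above the bench, standing 22 mm off the face. Above the case the face is bare.
- keeper_lip (a point): Middle of the fixed keeper lip, outside the front end of the right wall: steel 4 mm thick (x), 24 mm wide (y), 30 mm high, at x -31.5, y -106, z 55 mm in the guard's frame.
- bolt (a joint): How far the brass sprung bolt in the latch case is pressed in, m: 0 = out, 0.014 = fully in. It sticks out up to 16 mm past the gate's free edge, 44 to 66 mm above the bench, bevel leading as the gate shuts. The keeper presses it in while the gate goes from about 0.1 to 0.01 rad, taking some 3 to 8 N at the free edge; it springs back behind the lip when the gate is fully shut.
- discs_mid (a point): Stack of small cutting discs, 48 mm across, 22 mm high, lying in the bay left of the rails. Leave alone.
- magnet_mid (a point): Small grey welding magnet, 45 x 26 x 18 mm, lying in the bay right of the rails. Leave alone.
- offcut_mid (a point): A longer piece of the same tube, 200 mm, lying on the bench to the left of the guard. Leave alone.
- grinder_mid (a point): Cordless angle grinder, about 340 mm long and 90 mm high, on the bench to the left. Leave alone.
- battery_mid (a point): Black battery pack, 100 x 75 x 75 mm, on the bench to the right. Leave alone.
- wrench_mid (a point): Steel wrench, 150 mm long, on the bench, far right. Leave alone.
- tin_mid (a point): Small grey tin, 60 mm across, 70 mm high, on the bench to the right. Leave alone.
There are look-alikes about, which are no part of the job. What is shaped like the tube but orange or pink is not meant.

How it is judged:
On the way, in this order (a step that is already met when the one before it is completed fails the run):
1. the tube is slid home against the stop, gate still open (x of tube_mid in the frame of bay_home between -0.006 and 0.006 m and y of tube_mid in the frame of bay_home between -0.014 and 0.014 m and z of tube_mid in the frame of bay_home between -0.004 and 0.004 m and value of joint gate above 0.2 rad), for 0.2 s.
2. the gate is shut and its bolt has snapped out behind the keeper (value of joint gate below 0.03 rad and value of joint bolt below 0.003 m), for 0.2 s.
At the end, for the whole second after the job is handed in: The tube lies flat between the rails with its inner end within 6 mm of touching the stop, the gate is shut to within 0.03 rad and held there by its bolt, which is out again to within 3 mm, and all is at rest (all of step 2 and x of tube_mid in the frame of bay_home between -0.006 and 0.006 m and y of tube_mid in the frame of bay_home between -0.014 and 0.014 m and z of tube_mid in the frame of bay_home between -0.004 and 0.004 m and linear speed of tube below 0.02 m/s and velocity of joint gate between -0.05 and 0.05 rad/s).
It fails at once if another thing on the bench or in the bay is moved by more than 30 mm (distance of any of discs_mid, magnet_mid, offcut_mid, grinder_mid, battery_mid, wrench_mid, tin_mid from where it was at the start of the episode above 0.03 m).
It also fails if it takes over 53 s, if anything falls off the work surface, if the arm or the gripper's body presses on something with over 40 N, if the wrist force passes 120 N, or if a joint passes its speed limit or range.

## Working session

There is one attempt and no reset: what is moved stays moved. The work goes in short steps, Python scripts to look and compute and a tool call to move; the robot and the scene stay as the last step left them, time stands still between calls to the robot, and variables do not carry over. Pictures are saved under pics/ and viewed, about 8 in all and at most 12, crops included, and the job is handed in when it is done.

Besides the shell and the picture viewer there is one more tool, called after "Request:" as name(argument=value, ...) on one line, values as JSON. arm_command: Moves the arm, as the interface text tells. Its arguments: {"type":"object","properties":{"commands":{"type":"string"}},"required":["commands"]}

```bash
mkdir -p pics; ls
cat > h.py <<'E'
import numpy as np, cv2
from bench import robot, snapshot, models
def ray(s,uv):
    K=np.array(s["camera_matrix"]);R=np.array(s["rotation"])
    d=R@np.linalg.solve(K,[uv[0],uv[1],1.]);return np.array(s["origin"]),d
def onz(s,uv,z):
    o,d=ray(s,uv);return o+d*(z-o[2])/d[2]
def tri(s1,a,s2,b):
    A=[];c=[]
    for s,p in((s1,a),(s2,b)):
        o,d=ray(s,p);d=d/np.linalg.norm(d);P=np.eye(3)-np.outer(d,d);A.append(P);c.append(P@o)
    return np.linalg.lstsq(np.vstack(A),np.hstack(c),rcond=None)[0]
def proj(s,p):
    q=np.array(s["rotation"]).T@(np.array(p)-s["origin"]);q=np.array(s["camera_matrix"])@q;return q[:2]/q[2]
def tip(n,s,k=2):
    return [(round(r["conf"],2),np.round(np.array(r["centre"])*[512,384],1)) for r in models.tip_of(n,s)[:k]]
E
python3 - <<'E'
from h import *
T=snapshot("top");S=snapshot("side")
cv2.imwrite("pics/a.png",np.vstack([T["img"],S["img"]])[:, :])
im=np.hstack([T["img"],S["img"]]);cv2.imwrite("pics/a.png",cv2.resize(im,(800,300)))
cv2.imwrite("pics/T.png",T["img"]);cv2.imwrite("pics/S.png",S["img"])
for s in(T,S):print(s["origin"],np.round(s["rotation"],3).tolist(),np.round(s["camera_matrix"],1).tolist())
for n in["guard","bay_home","tube_mid","tube","gate_hinge","gate_edge","keeper_lip","discs_mid","magnet_mid","offcut_mid"]:
    a,b=tip(n,T),tip(n,S);print(n,a,b)
    if a and b:print("   tri",tri(T,a[0][1],S,b[0][1]).round(3))
E
```

```text
pics
[0.51507344 0.02672004 1.16602181] [-3.075, 0.02, -1.593] [[400.9, 0.0, 252.5], [0.0, 400.9, 189.0], [0.0, 0.0, 1.0]]
[ 0.32673863 -1.10485557  1.18502984] [-2.316, -0.01, -0.227] [[466.1, 0.0, 257.7], [0.0, 466.1, 193.2], [0.0, 0.0, 1.0]]
guard [(0.87, array([272.6, 180.2]))] [(0.69, array([267.7, 222.3]))]
   tri [ 0.421 -0.539  1.176]
bay_home [(0.71, array([273.6, 152.4]))] [(0.78, array([291.3, 218. ]))]
   tri [ 0.421 -0.539  1.176]
tube_mid [(0.89, array([273.8, 181.9])), (0.76, array([196.7, 195.2]))] [(0.93, array([263.4, 218.4])), (0.92, array([207.1, 249.8]))]
   tri [ 0.421 -0.539  1.176]
tube [(0.97, array([197.1, 195.5])), (0.94, array([349., 159.]))] [(0.7, array([208.5, 258.7])), (0.69, array([293.8, 168.6]))]
   tri [ 0.421 -0.539  1.176]
gate_hinge [(0.64, array([236.7, 175.6]))] [(0.89, array([258.6, 192.3]))]
   tri [ 0.421 -0.539  1.176]
gate_edge [(0.95, array([232.8, 243.8]))] []
keeper_lip [(0.5, array([310.4, 194.8])), (0.29, array([119.4, 238.5]))] [(0.69, array([258.6, 237.3])), (0.6, array([322.6, 308. ]))]
   tri [ 0.421 -0.539  1.176]
discs_mid [(0.75, array([251.4, 142.8])), (0.73, array([397.7, 151.6]))] [(0.39, array([288.6, 204.6]))]
   tri [ 0.421 -0.539  1.176]
magnet_mid [(0.46, array([297.4, 144. ]))] [(0.74, array([285.7, 217.5]))]
   tri [ 0.421 -0.539  1.176]
offcut_mid [(0.96, array([138.9, 138.9])), (0.4, array([307.9, 195.8]))] [(0.87, array([275.5, 149.6]))]
   tri [ 0.421 -0.539  1.176]
```

```bash
python3 -c "
import cv2,numpy as np
a=cv2.imread('pics/T.png');b=cv2.imread('pics/S.png')
cv2.imwrite('pics/b.png',cv2.resize(a,(800,600),interpolation=cv2.INTER_CUBIC))
cv2.imwrite('pics/c.png',cv2.resize(b,(800,600),interpolation=cv2.INTER_CUBIC))"
```

```text
(no output)
```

View pics/b.png

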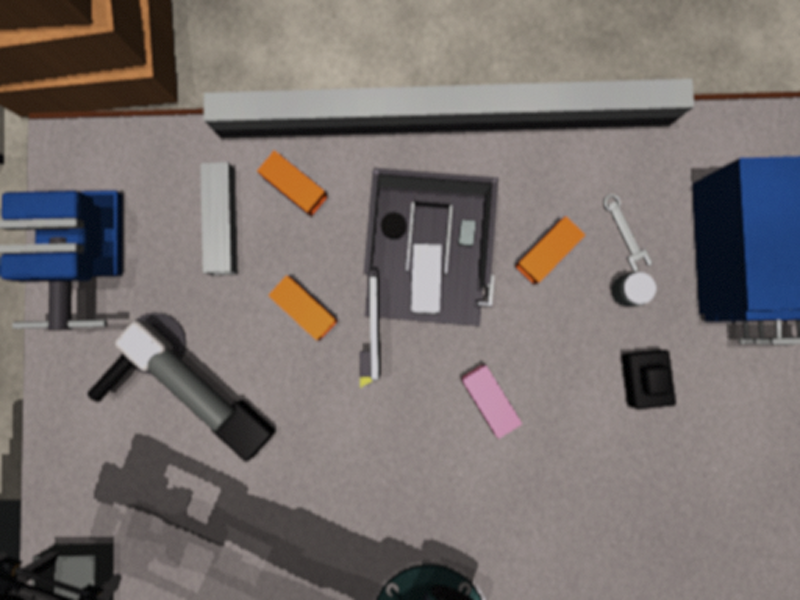

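View pics/c.png

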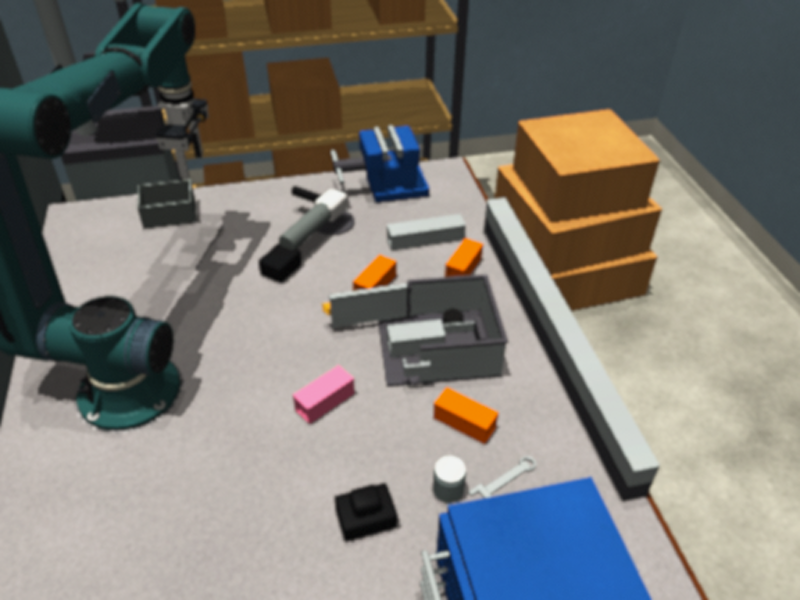

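The images show three orange blocks and one pink block, all look-alikes. The bare steel tube in the guard is at about (426,278) in the enlarged top view, and the grey offcut is far left at (217,218). "rotation" is given as rpy, so I'll convert it.

```bash
sed -i 's/^import numpy.*/&\nfrom scipy.spatial.transform import Rotation as Ro/; s/R=np.array(s\["rotation"\])/R=Ro.from_euler("xyz",s["rotation"]).as_matrix()/; s/np.array(s\["rotation"\]).T@/Ro.from_euler("xyz",s["rotation"]).as_matrix().T@/' h.py
python3 - <<'E'
from h import *
T=snapshot("top");S=snapshot("side")
for n,z in dict(guard=0,bay_home=.031,tube_mid=.031,tube=.006,gate_hinge=.063,gate_edge=.11,keeper_lip=.055,discs_mid=.017,magnet_mid=.015).items():
    a,b=tip(n,T),tip(n,S)
    print(n,z,"T",[(c,p,onz(T,p,z).round(3)[:2]) for c,p in a],"S",[(c,p,onz(S,p,z).round(3)[:2]) for c,p in b])
    if a and b:print("   tri",tri(T,a[0][1],S,b[0][1]).round(3))
o=robot.get_obs();print(o)
c=T["img"][95:260,215:335];cv2.imwrite("pics/d.png",cv2.resize(c,None,fx=3.6,fy=3.6,interpolation=cv2.INTER_CUBIC))
E
```

```text
guard 0 T [(0.95, array([271.9, 178.6]), array([ 0.623, -0.009]))] S [(0.92, array([266.7, 224.1]), array([ 0.621, -0.018]))]
   tri [ 0.624 -0.01  -0.009]
bay_home 0.031 T [(0.89, array([270.3, 151.8]), array([ 0.697, -0.006]))] S [(0.88, array([286.4, 217.2]), array([ 0.688, -0.029]))]
   tri [ 0.698 -0.006  0.007]
tube_mid 0.031 T [(0.95, array([193.9, 197.8]), array([0.571, 0.214])), (0.87, array([352. , 159.8]), array([ 0.668, -0.237]))] S [(0.91, array([242.7, 180. ]), array([0.58 , 0.195])), (0.87, array([296.8, 170.4]), array([0.795, 0.206]))]
   tri [0.578 0.216 0.013]
tube 0.006 T [(0.97, array([269.6, 179.3]), array([ 0.621, -0.002])), (0.83, array([195.1, 193.4]), array([0.585, 0.215]))] S [(0.8, array([265.5, 222.4]), array([ 0.618, -0.014])), (0.77, array([205.5, 256.9]), array([ 0.391, -0.123]))]
   tri [ 0.621 -0.003 -0.007]
gate_hinge 0.063 T [(0.58, array([236.3, 175.7]), array([0.628, 0.091]))] S [(0.69, array([258.9, 191.3]), array([0.617, 0.087]))]
   tri [0.623 0.092 0.058]
gate_edge 0.11 T [(0.87, array([234. , 242.4]), array([0.447, 0.097]))] S [(0.84, array([
[... 661 characters left out ...]
, array([ 0.427, -0.42 ]))] S []
{'time': 2.1, 'joint_positions': array([ 1.14091800e+00,  8.72109095e-02,  1.37069382e+00,  1.36103411e-05,
        1.68360864e+00, -1.03075765e-01]), 'qvel': array([-0.00010758, -0.00099302,  0.00123768,  0.00023576,  0.00060429,
       -0.00040918]), 'joint_torque': array([ 1.00941750e-04, -3.40022814e+01, -3.02589941e+01,  7.16467341e-02,
        2.37188756e-02, -2.24154229e-05]), 'tool_pos': array([0.17655422, 0.52091211, 0.20550305]), 'ee_rot': array([ 3.14151240e+00, -5.29442385e-06,  2.81479162e+00]), 'wrist_force': array([0.60255853, 0.19929616, 0.09016447]), 'wrist_torque': array([ 0.01527055,  0.01221491, -0.01577465]), 'width': 0.09363042467767758}
```

View pics/d.png

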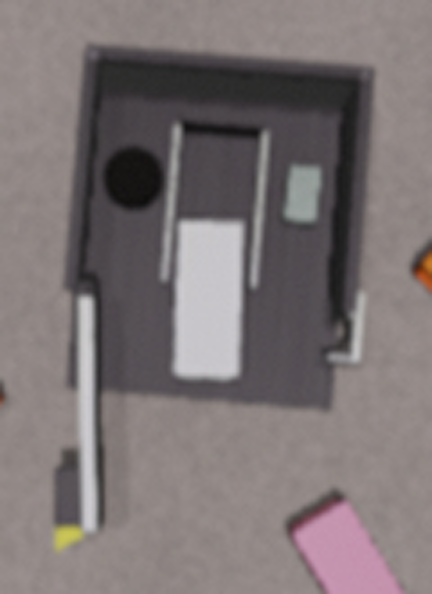

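Run:
```python
from h import *
T=snapshot("top")
P=dict(wallBL=((90,47),.11),wallBR=((372,70),.11),wallFL=((68,288),.11),wallFR=((350,300),.11),trayFL=((68,387),.006),trayFR=((330,408),.006),railLf=((178,125),.026),railLn=((166,280),.026),railRf=((266,133),.026),railRn=((254,285),.026),tFL=((179,221),.056),tFR=((244,221),.056),tNL=((172,377),.056),tNR=((239,381),.056),gateH=((86,294),.11),gateE=((90,530),.11),stopL=((183,128),.046),stopR=((258,137),.046))
for k,((u,v),z) in P.items():
    print(k,onz(T,(215+(u+.5)/3.6-.5,95+(v+.5)/3.6-.5),z).round(4)[:2])
# free-space: yaw estimate from hough-free rail/wall lines printed above
```

```text
wallBL [0.8055 0.0755]
wallBR [ 0.7824 -0.133 ]
wallFL [0.6257 0.0953]
wallFR [ 0.6119 -0.1113]
trayFL [0.5566 0.1036]
trayFR [ 0.535  -0.1062]
railLf [0.7633 0.0103]
railLn [0.639  0.0228]
railRf [ 0.755  -0.0597]
railRn [ 0.6334 -0.0468]
tFL [0.6815 0.0117]
tFR [ 0.6802 -0.0385]
tNL [0.5607 0.02  ]
tNR [ 0.5564 -0.0314]
gateH [0.621  0.0821]
gateE [0.4485 0.0826]
stopL [0.7565 0.0067]
stopR [ 0.7478 -0.0519]
```

Guard: origin about (0.6155, -0.0095), yaw about -0.105, with walls, rails and tray agreeing to within about 1 mm. The tube's near end is 57 mm out, and the gate is at about 1.6 rad. The close crop shows the grey-white tube between the rails, which matches the description. Now moving to stand off in front of it.

Request:
arm_command(commands="-45 -35 0 0 0 0 0.3; -45 -35 0 0 0 0 0.3; -45 -35 0 0 0 0 0.3; -45 -35 0 0 0 0 0.3; -45 -35 0 0 0 0 0.3; -45 -35 0 0 0 0 0.3; -45 -35 0 0 0 0 0.3; -45 -35 0 0 0 0 0.3; -45 -35 0 0 0 0 0.3; -45 -35 0 0 0 0 0.3; 0 0 0 0 0 -6.4 0.3; 0 0 0 0 0 -6.4 0.3")

```text
time: 3.65
tool_pos: [0.5016, 0.0303, 0.2062]
ee_rot: [3.139, 0.006, 3.046]
wrist_force: [0.1, -0.2, -1.1]
width: 0.0279
```

Request:
arm_command(commands="-25 -28 0 0 0 0.5 0.3; 0 0 40 0 0 0 0.3; 0 0 45 0 0 0 0.3; 0 0 45 0 0 0 0.3; 0 0 35 0 0 0 0.3; 0 0 0 0 0 0 0.3")

```text
time: 4.4
tool_pos: [0.5277, -0.0016, 0.0386]
ee_rot: [3.138, 0.011, 3.036]
wrist_force: [0.4, -0.8, 0.2]
width: 0.0284
```

Run:
```python
from h import *
T=snapshot("top");S=snapshot("side");o=robot.get_obs();print(o["tool_pos"],o["ee_rot"])
a=cv2.resize(T["img"][95:260,215:335],(432,594),interpolation=3);b=cv2.resize(S["img"][150:260,190:340],None,fx=2.4,fy=2.4,interpolation=3)
c=np.zeros((594,792,3),np.uint8);c[:,:432]=a;c[:b.shape[0],432:432+b.shape[1]]=b[:, :360];cv2.imwrite("pics/e.png",c)
```

```text
[ 0.53080467 -0.00188407  0.04256782] [3.1384342  0.01886781 3.03655733]
```

View pics/e.png

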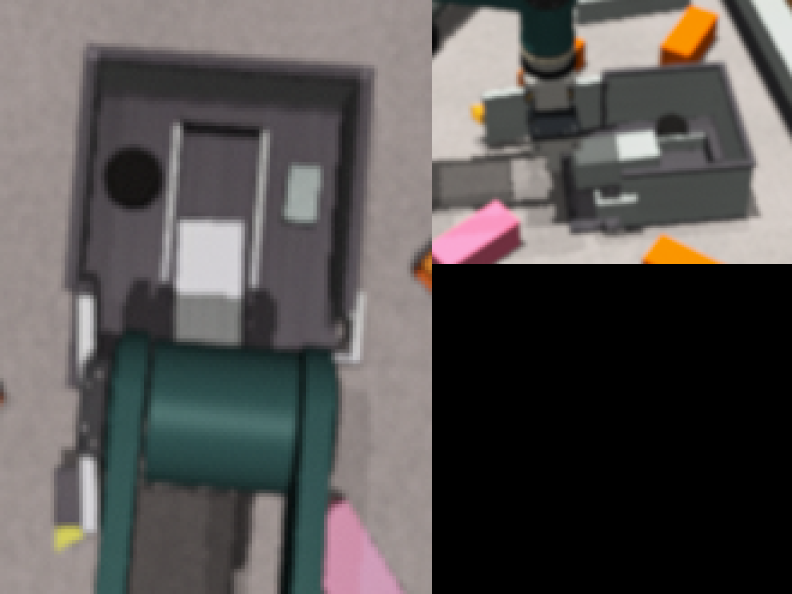

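Run:
```python
from h import *
for i in range(2):
    o=robot.get_obs();print({k:np.round(v,4).tolist() for k,v in o.items()});snapshot("top")
```

```text
{'time': 4.5, 'joint_positions': [-0.1126, 0.1212, 1.6649, 0.0034, 1.3366, -1.5791], 'qvel': [0.0006, -0.0235, -0.0349, -0.0014, -0.0025, 0.0006], 'joint_torque': [-0.0099, -31.778, -26.5973, -0.0045, 0.0471, 0.0002], 'tool_pos': [0.5308, -0.0019, 0.0426], 'ee_rot': [3.1384, 0.0189, 3.0366], 'wrist_force': [1.2109, 0.0551, 0.6575], 'wrist_torque': [0.0205, 0.0268, 0.0361], 'width': 0.0281}
{'time': 4.55, 'joint_positions': [-0.1125, 0.1204, 1.6635, 0.0034, 1.3365, -1.5791], 'qvel': [0.0006, -0.0123, -0.0171, -0.0011, -0.0018, -0.0007], 'joint_torque': [-0.0073, -31.9645, -26.8495, -0.0041, 0.0421, 0.0001], 'tool_pos': [0.5317, -0.0019, 0.0437], 'ee_rot': [3.1384, 0.0213, 3.0366], 'wrist_force': [0.6828, 0.765, -0.1113], 'wrist_torque': [0.0091, 0.003, 0.004], 'width': 0.0281}
```

Request:
arm_command(commands="-8 0 6 0 1.2 0 0.3; -8 0 3 0 0 0 0.3; -8 0 0 0 0 0 0.3; -8 0 0 0 0 0 0.3; -8 0 0 0 0 0 0.3; -8 0 0 0 0 0 0.3; -8 0 0 0 0 0 0.3; -8 0 0 0 0 0 0.3")

```text
time: 5.6
tool_pos: [0.5985, -0.0085, 0.0387]
ee_rot: [3.138, -0.004, 3.037]
wrist_force: [-4.7, 0.7, 2.8]
width: 0.0282
```

Request:
arm_command(commands="-8 0 0 0 0 0 0.3; -8 0 0 0 0 0 0.3; -7 0 0 0 0 0 0.3; -5 0 0 0 0 0 0.3; -4 0 0 0 0 0 0.3")

```text
time: 6.22
tool_pos: [0.6277, -0.0116, 0.0388]
ee_rot: [3.138, -0.016, 3.037]
wrist_force: [-21.0, 1.5, 13.5]
width: 0.0279
```

Request:
arm_command(commands="-4 0 0 0 0 0 0.3; -4 0 0 0 0 0 0.3")

```text
time: 6.48
tool_pos: [0.6274, -0.0116, 0.039]
ee_rot: [3.139, -0.037, 3.038]
wrist_force: [-14.9, 0.9, 11.0]
width: 0.0281
```

Run:
```python
from h import *
T=snapshot("top");S=snapshot("side");o=robot.get_obs();print(o["tool_pos"],o["ee_rot"],o["wrist_force"])
for n in("tube_mid","tube"):print(n,tip(n,T,4),tip(n,S,4))
a=cv2.resize(T["img"][95:260,215:335],(432,594),interpolation=3);b=cv2.resize(S["img"][150:260,240:340],None,fx=3.6,fy=3.6,interpolation=3)
c=np.zeros((594,792,3),np.uint8);c[:,:432]=a;c[:b.shape[0],432:432+b.shape[1]]=b[:, :360];cv2.imwrite("pics/f.png",c)
```

```text
[ 0.62735964 -0.01161003  0.03895855] [ 3.13910546 -0.03754401  3.03774214] [-14.99230838   1.30497922  10.34414285]
tube_mid [(0.88, array([352.8, 160. ])), (0.88, array([311.6, 256.7])), (0.73, array([193.8, 196.4])), (0.72, array([184.5, 114.4]))] [(0.95, array([287.3, 218.9])), (0.87, array([296.2, 167.4])), (0.77, array([297.4, 263.2])), (0.66, array([239.4, 175.6]))]
tube [(0.92, array([312.6, 256.6])), (0.8, array([349.4, 161.5])), (0.77, array([196.9, 196.8])), (0.55, array([187.6, 117.3]))] [(0.98, array([294.4, 169.2])), (0.93, array([238.2, 182. ])), (0.92, array([286.8, 220. ])), (0.92, array([298.4, 271.9]))]
```

View pics/f.png

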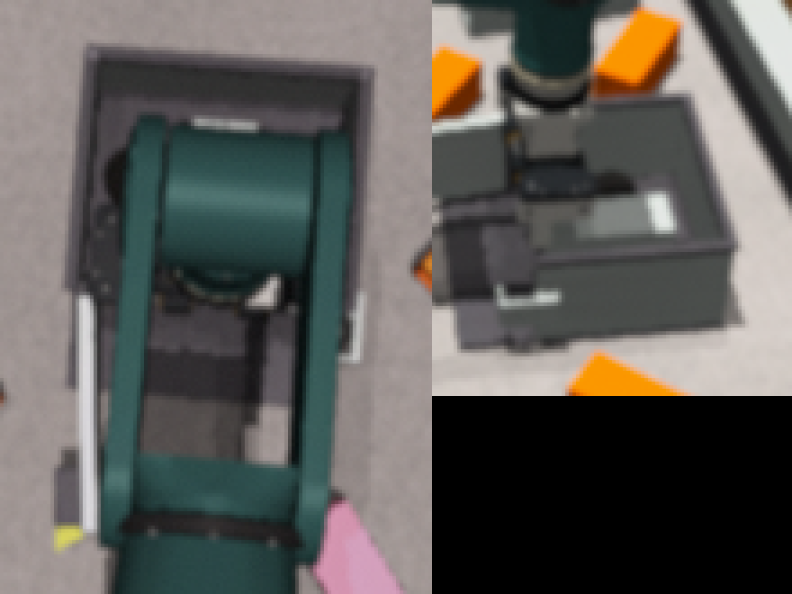

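Pressing no longer moves the tool, at about 15–21 N. The tube's far edge (crop 225,120) sits at the stop between the rail ends. Backing off, lifting, then checking.

Request:
arm_command(commands="15 0 0 0 0 0 0.3; 20 0 0 0 2 0 0.3; 5 0 -40 0 0 0 0; 0 0 -50 0 0 0 0; 0 0 -50 0 0 0 0; 40 35 -20 0 0 0 0; 45 40 0 0 0 0 0; 35 30 0 0 0 0 0; 0 0 0 0 0 0 0")

```text
time: 7.9
tool_pos: [0.4955, 0.1099, 0.2132]
ee_rot: [3.136, -0.055, 3.035]
wrist_force: [-0.1, -0.1, 0.1]
width: 0.0
```

Run:
```python
from h import *
T=snapshot("top");S=snapshot("side");o=robot.get_obs();print(o["tool_pos"],o["ee_rot"],o["wrist_force"],o["width"])
print(tip("gate_edge",T),tip("gate_edge",S))
for c,p in tip("gate_edge",S):print(onz(S,p,.11))
a=cv2.resize(T["img"][95:260,215:335],(432,594),interpolation=3);b=cv2.resize(S["img"][150:260,240:340],None,fx=3.6,fy=3.6,interpolation=3)
c=np.zeros((594,792,3),np.uint8);c[:,:432]=a;c[:b.shape[0],432:432+b.shape[1]]=b[:, :360];cv2.imwrite("pics/g.png",c)
```

```text
[0.4966638  0.10806534 0.21228642] [ 3.13720837 -0.05622134  3.03211222] [ 0.15357061 -0.07787173  0.93190229] 0.00044636861922792316
[(0.47, array([235.1, 243. ]))] [(0.83, array([210.3, 188.4]))]
[0.44502683 0.08718443 0.11      ]
```

View pics/g.png

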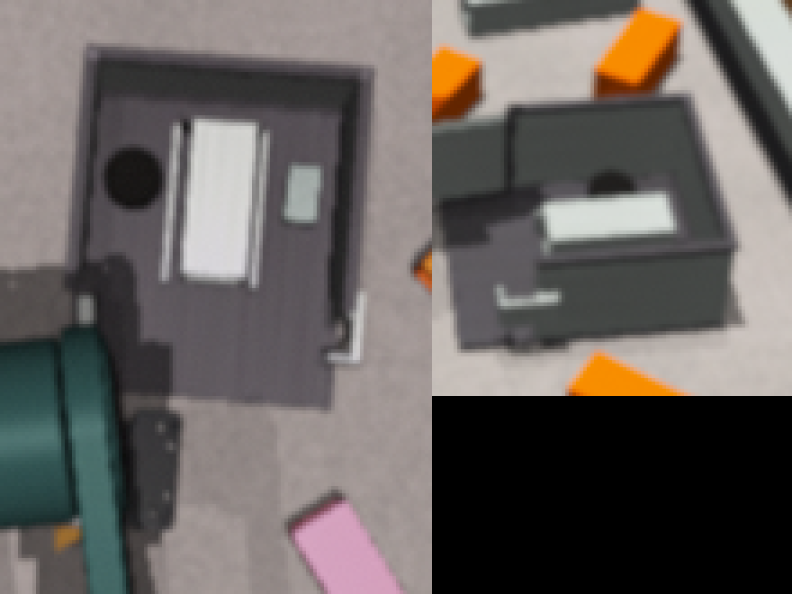

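Request:
arm_command(commands="18 20 0 0 -3.2 0 0; 0 0 0 0 0 0 0")

```text
time: 8.4
tool_pos: [0.4828, 0.1273, 0.211]
ee_rot: [3.139, -0.003, 3.025]
wrist_force: [-0.7, -0.6, 0.2]
width: 0.0004
```

Run:
```python
from h import *
T=snapshot("top");o=robot.get_obs();print(o["tool_pos"],o["ee_rot"])
y=-.105;R=np.array([[np.cos(y),np.sin(y)],[-np.sin(y),np.cos(y)]]);O=np.array([.6155,-.0095])
G=[]
for u,v in((194,119),(257,125),(183,276),(250,282)):
    g=R@(onz(T,(215+(u+.5)/3.6-.5,95+(v+.5)/3.6-.5),.056)[:2]-O);G.append(g)
print(np.round(G,4),np.mean(G,0))
```

```text
[0.48343932 0.12653493 0.21053187] [ 3.13937759 -0.00384342  3.02433402]
[[ 0.1441  0.0229]
 [ 0.1432 -0.0263]
 [ 0.0209  0.0215]
 [ 0.0205 -0.0304]] [ 0.08215581 -0.00308483]
```

Tube is measured home: far end at x about 144 mm (stop at 145), y about -3 mm. Now descending beside the gate's outer face, above the latch case.

Request:
arm_command(commands="0 0 45 0 0 0 0; 0 0 45 0 0 0 0; 0 0 30 0 0 0 0; 0 0 4 0 0 0 0; 0 0 0 0 0 0 0")

```text
time: 9.07
tool_pos: [0.4889, 0.1217, 0.0833]
ee_rot: [3.141, -0.002, 3.017]
wrist_force: [0.1, -0.4, 0.2]
width: 0.0003
```

Request:
arm_command(commands="0 -16 0 0 0 -1.1 0; -1 -11 0 0 0 0 0; -1 -11 0 0 0 0 0; -1 -11 0 0 0 0 0; -3 -11 0 0 0 0 0; -3 -11 0 0 0 0 0; -3 -11 0 0 0 0 0")

```text
time: 9.95
tool_pos: [0.4968, 0.0354, 0.0889]
ee_rot: [3.138, 0.008, 3.037]
wrist_force: [0.4, 0.6, 0.1]
width: 0.0006
```

```bash
cat >> h.py <<'E'
def tg():
    y=-.105;R=np.array([[np.cos(y),np.sin(y)],[-np.sin(y),np.cos(y)]]);o=robot.get_obs()
    g=R@(o["tool_pos"][:2]-np.array([.6155,-.0095]));print("guard xy",g.round(4),"z",o["tool_pos"][2].round(4),o["ee_rot"].round(3),o["wrist_force"].round(1),o["time"])
    return g
E
python3 - <<'E'
from h import *
tg()
S=snapshot("side");T=snapshot("top")
for s in(T,S):print([(c,p,onz(s,p,.11).round(3)) for c,p in tip("gate_edge",s)])
E
```

```text
guard xy [-0.1228  0.0322] z 0.0889 [3.138 0.008 3.037] [0.4 0.6 0.1] 9.95
[]
[(0.87, array([220.1, 205.3]), array([ 0.464, -0.002,  0.11 ]))]
```

Request:
arm_command(commands="-5 -10 2 0 0 0 0; -5 -10 1 0 0 0 0; -5 -9 0 0 0 0 0; -9 -8 0 0 0 0 0; -9 -8 0 0 0 0 0; -9 -8 0 0 0 0 0; -10 -6 0 0 0 0 0; -10 -6 0 0 0 0 0")

```text
time: 11.15
tool_pos: [0.5544, -0.0389, 0.085]
ee_rot: [3.137, 0.005, 3.038]
wrist_force: [0.1, 1.4, 0.5]
width: 0.0005
```

Run:
```python
from h import *
tg()
S=snapshot("side");T=snapshot("top")
for s in(T,S):print([(c,p,onz(s,p,.11).round(3)) for c,p in tip("gate_edge",s)])
```

```text
guard xy [-0.0577 -0.0357] z 0.085 [3.137 0.005 3.038] [0.1 1.4 0.5] 11.15
[(0.19, array([273.1, 155.2]), array([ 0.675, -0.011,  0.11 ]))]
[(0.53, array([249.9, 218.5]), array([ 0.547, -0.083,  0.11 ]))]
```

Request:
arm_command(commands="-10 -4 0 0 0 0 0; -10 -4 0 0 0 0 0; -8 -2 0 0 0 0 0; -6 -1 0 0 0 0 0; -6 0 0 0 0 0 0; -6 0 0 0 0 0 0; -5 0 0 0 0 0 0")

```text
time: 12.22
tool_pos: [0.5917, -0.0529, 0.0855]
ee_rot: [3.136, -0.031, 3.039]
wrist_force: [-16.4, 2.7, 10.9]
width: 0.0008
```

Run:
```python
from h import *
tg()
```

```text
guard xy [-0.0192 -0.0457] z 0.0855 [ 3.136 -0.031  3.039] [-16.4   2.7  10.9] 12.225
```

Request:
arm_command(commands="-6 0 0 0 -1.8 0 0; -6 0 0 0 0 0 0; 0 0 0 0 0 0 0")

```text
time: 12.6
tool_pos: [0.5911, -0.053, 0.0855]
ee_rot: [3.136, -0.031, 3.039]
wrist_force: [0.5, -0.0, -1.1]
width: 0.0006
```

Run:
```python
from h import *
tg()
```

```text
guard xy [-0.0198 -0.0458] z 0.0855 [ 3.136 -0.031  3.039] [ 0.5 -0.  -1.1] 12.6
```

Request:
arm_command(commands="10 0 0 0 0 0 0; 25 0 0 0 0 0 0; 40 0 -30 0 0 0 0; 50 0 -50 0 0 0 0; 50 0 -30 0 0 0 0; 40 0 0 0 0 0 0; 0 0 0 0 0 0 0")

```text
time: 13.48
tool_pos: [0.3834, -0.034, 0.1999]
ee_rot: [3.141, -0.017, 3.038]
wrist_force: [-0.3, -0.1, -0.2]
width: 0.0008
```

Run:
```python
from h import *
tg()
S=snapshot("side");T=snapshot("top")
for s in(T,S):print([(c,p,onz(s,p,.11).round(3)) for c,p in tip("gate_edge",s)])
y=-.105;c,s_=np.cos(y),np.sin(y)
W=lambda g:[.6155+c*g[0]-s_*g[1],-.0095+s_*g[0]+c*g[1],g[2]]
print("shut edge expected",np.round(W((-.006,-.086,.11)),3),proj(T,W((-.006,-.086,.11))),proj(S,W((-.006,-.086,.11))))
a=cv2.resize(T["img"][95:260,215:335],(432,594),interpolation=3);b=cv2.resize(S["img"][150:260,240:340],None,fx=3.6,fy=3.6,interpolation=3)
q=np.zeros((594,792,3),np.uint8);q[:,:432]=a;q[:b.shape[0],432:432+b.shape[1]]=b[:, :360];cv2.imwrite("pics/i.png",q)
```

```text
guard xy [-0.2283 -0.0487] z 0.1999 [ 3.141 -0.017  3.038] [-0.3 -0.1 -0.2] 13.475
[(0.91, array([303.1, 183.4]), array([ 0.598, -0.088,  0.11 ]))]
[(0.64, array([266.3, 217.1]), array([ 0.6  , -0.088,  0.11 ]))]
shut edge expected [ 0.601 -0.094  0.11 ] [305.55913291 182.42887048] [266.86253644 218.45345467]
```

View pics/i.png

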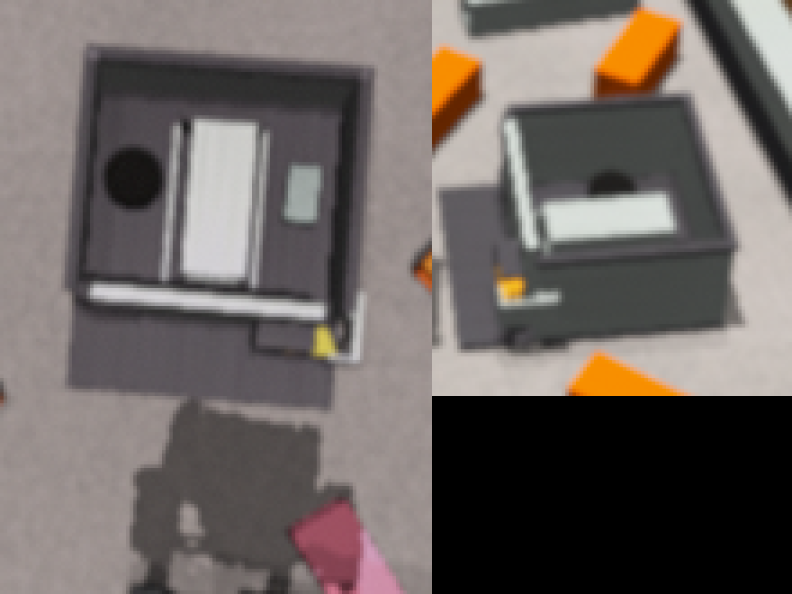

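Gate parallel to the back wall (slope 0.084 against 0.082), bolt (323,340) inside the keeper lip (347,358). Checking that it stays put over time.

Request:
arm_command(commands="0 0 0 0 0 0 0; 0 0 0 0 0 0 0; 0 0 0 0 0 0 0; 0 0 0 0 0 0 0; 0 0 0 0 0 0 0; 0 0 0 0 0 0 0; 0 0 0 0 0 0 0; 0 0 0 0 0 0 0; 0 0 0 0 0 0 0; 0 0 0 0 0 0 0; 0 0 0 0 0 0 0; 0 0 0 0 0 0 0")

```text
time: 15.18
tool_pos: [0.3864, -0.0344, 0.1968]
ee_rot: [3.14, -0.025, 3.039]
wrist_force: [0.6, -0.5, 0.1]
width: 0.0005
```

Run:
```python
from h import *
T=snapshot("top");a=cv2.imread("pics/i.png")[:,:432].astype(int)
b=cv2.resize(T["img"][95:260,215:335],(432,594),interpolation=3).astype(int)
d=abs(a-b).max(2);print("bay diff",d[:390].max(),(d[:390]>40).sum())
print([(c,p,onz(T,p,.11).round(3)) for c,p in tip("gate_edge",T)])
I=cv2.imread("pics/T.png").astype(int);J=T["img"].astype(int)
for n,(x,y,w,h) in dict(offcut=(125,100,30,80),grinder=(50,195,128,100),right=(330,115,110,150),discs=(238,130,24,26),magnet=(290,135,18,24)).items():
    print(n,(abs(I-J)[y:y+h,x:x+w].max(2)>50).sum())
```

```text
bay diff 6 0
[(0.76, array([303.8, 177.4]), array([ 0.614, -0.09 ,  0.11 ]))]
offcut 0
grinder 433
right 16
discs 0
magnet 0
```

```bash
python3 -c "
from bench import robot
print(robot.close_job())"
```

```text
the job is handed in; nothing more can be done
None
```

The tube is home against the stop and the gate is shut and staying shut by itself, and I've handed the job in at about 15 s of the 53 s allowed. Handing in gives no verdict, so this rests on my own checks.

**Tube:** I pushed it in along the rails with the fingers until it would move no further at 15–21 N. In the top picture its far end is at about 144 mm (stop at 145 mm) and its centre is about 3 mm off the bay's centre line. By that picture its centre is about 3 mm short of home, inside the 6 mm limit. The reading is rough, since the same picture makes the tube 123 mm long instead of 120.

**Gate:** I pushed on the bare face above the latch case until it stalled at about 16 N, then backed off. The gate lies parallel to the back wall and the bolt shows inside the keeper lip. About 1.7 s later the bay picture had not changed. I could not read the bolt's travel directly.

**Disagreements:**
- **Stall positions:** both pushes stalled about 5 mm short of where I worked out they would. The offset was the same each time, so I put it down to the finger size or the calibration.
- **Gate edge reading:** the network's last reading of the gate edge was 13–16 mm off its earlier one, although the picture had not changed. I took it as a network error.
- **Grinder area:** some pixels changed there. I took that to be the arm's moving shadow, since the arm stayed clear of the grinder, but I did not check it in a picture.

The offcut, discs and magnet showed no change. The battery, tin and wrench area changed by only 16 pixels.

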